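Pin the test lugs and restore power

TASK

Get the lug tester ready to run: first turn its power isolator off, put every grey sample case standing in front of the clevises into the white tray, and push a retaining pin from the mat fully home through each clevis that holds a white lug, entering from the robot's side. Only once every lug is pinned and the cases are in the tray, turn the isolator on again; leave the other things on the bench alone.

Things in the scene. Friction and masses are not known exactly. Their poses are not given: they have to be found in the camera images.
- rig: lug tester, fixed: base plate 100 (x) x 310 (y) x 12 mm, origin centre of underside. Three steel clevises at y = -110, 0, 110 mm: two upright cheeks each, 60 mm wide, tops 80 mm up, spanning x = -24..-12 and 12..24 mm; an 18 mm hole along x through both, 55 mm up. Low stops in the gap keep a lug centred. Pins enter along +x from the robot's side (-x)
- lug0: moulded white plastic test lug, 20 mm thick (x), 40 mm wide (y), 73 mm tall, standing loose in one of the clevises (the tester may have an empty clevis; a lug that is not there is None). A 20 mm eye goes through it along x, 43 mm above its underside. Origin: the centre of the eye
- lug1: moulded white plastic test lug, 20 mm thick (x), 40 mm wide (y), 73 mm tall, standing loose in one of the clevises (the tester may have an empty clevis; a lug that is not there is None). A 20 mm eye goes through it along x, 43 mm above its underside. Origin: the centre of the eye
- lug2: moulded white plastic test lug, 20 mm thick (x), 40 mm wide (y), 73 mm tall, standing loose in one of the clevises (the tester may have an empty clevis; a lug that is not there is None). A 20 mm eye goes through it along x, 43 mm above its underside. Origin: the centre of the eye
- pin0: loose steel retaining pin, 112 mm long, lying on the mat: square handle 22 x 22 x 50 mm, then a round shaft 13 mm thick, 62 mm long, tip tapered. Origin: handle centre, on the axis; x points to the tip (shoulder at 25 mm, tip at 87 mm). Pins are alike, any fits any lug. Fully home: shoulder against the near cheek, origin 25 mm out from it
- pin0_mid (a point): point on the shaft axis 49 mm ahead of the pin's origin: lies in the middle of the lug's eye when the pin is home
- pin1: loose steel retaining pin, 112 mm long, lying on the mat: square handle 22 x 22 x 50 mm, then a round shaft 13 mm thick, 62 mm long, tip tapered. Origin: handle centre, on the axis; x points to the tip (shoulder at 25 mm, tip at 87 mm). Pins are alike, any fits any lug. Fully home: shoulder against the near cheek, origin 25 mm out from it
- pin1_mid (a point): point on the shaft axis 49 mm ahead of the pin's origin: lies in the middle of the lug's eye when the pin is home
- pin2: loose steel retaining pin, 112 mm long, lying on the mat: square handle 22 x 22 x 50 mm, then a round shaft 13 mm thick, 62 mm long, tip tapered. Origin: handle centre, on the axis; x points to the tip (shoulder at 25 mm, tip at 87 mm). Pins are alike, any fits any lug. Fully home: shoulder against the near cheek, origin 25 mm out from it
- pin2_mid (a point): point on the shaft axis 49 mm ahead of the pin's origin: lies in the middle of the lug's eye when the pin is home
- mat: thin black rubber mat, 190 x 210 x 3 mm, fixed, on which the pins lie. Origin: centre of its underside
- case0: closed grey sample case 55 (x) x 100 (y) x 60 mm (z), 0.25 kg, left on the bench before the clevises (there may be only one: then the other is None). Origin: centre of its underside
- case1: closed grey sample case 55 (x) x 100 (y) x 60 mm (z), 0.25 kg, left on the bench before the clevises (there may be only one: then the other is None). Origin: centre of its underside
- tray: shallow open white tray, 180 (x) x 250 (y) mm outside, walls 5 mm thick and 30 mm high, floor 5 mm thick, fixed. Origin: centre of its underside
- isolator: grey power isolator, box 90 x 90 x 55 mm fixed to the bench, with a black bar handle on top turning about the upright axis. Origin: centre of its underside. The bar lies along the box y axis when off and along its x axis when on; a small white tick on the box marks the -x side, where the white-marked end of the bar points when on
- iso_handle (a joint): isolator handle: 0 off, 1.571 (a quarter turn anticlockwise seen from above) on, with stops at both; it stays where it is left
- iso_grip (a point): centre of the bar handle, on the turning axis, 83 mm above the bench, turning with it. The bar is 76 mm long (along this y axis), 14 mm thick (x), 28 mm tall; its top is 97 mm above the bench
- jar: brown glass jar, 52 mm across, 80 mm tall; not part of the job, leave it alone
- wrench: open spanner 150 mm long; not part of the job, leave it alone
- calculator: black desk calculator 120 x 75 x 14 mm; not part of the job, leave it alone
- mouse: black computer mouse 100 x 58 x 30 mm; not part of the job, leave it alone
- screwdriver: screwdriver 170 mm long; not part of the job, leave it alone
- can: small labelled can, 48 mm across, 75 mm tall; not part of the job, leave it alone
There are look-alikes about, which are no part of the job. What is shaped like the pin1 but yellow is not meant.

How it is judged:
By the outcome, as a careful person would: the job done as asked, in the order asked, and still so for the second after the job is handed in, with the robot touching nothing.
Of lug0, lug1, lug2 only 2 to 3 are there at a start; the rules pass over those that are not, and their reading is None.
Of case0, case1 only 1 to 2 are there at a start; the rules pass over those that are not, and their reading is None.
At some moment in a run one of case0, case1 may be knocked a few centimetres aside while the robot is not near it.
Once in a run the grip may slacken for a moment while it holds something.
It also fails if it takes over 210 s, if anything falls off the work surface, if the arm or the gripper's body presses on something with over 40 N, if the wrist force passes 120 N, or if a joint passes its speed limit or range.

ROBOT

A 7-joint arm with a two-finger parallel gripper is mounted at the origin on the work surface. World frame = base frame: x ahead of the robot, y to its left, z up, the work surface at z = 0. Lengths are in m, angles in degrees, forces in N, time in s.
With the tool pointing down it reaches from about 0.35 to 0.775 m from the base axis. Payload 3.1 kg.
Tool frame: the origin (TCP) lies on the centre line of the jaws, within the pads' length; the fingertips stand 17 mm ahead of it and the grasp point (between the pads) lies 2 mm behind it (robot.tip_reach is the distance from the TCP to the fingertips, in m); z points along the fingers, y is the direction in which the jaws open and shut (so a half turn about z gives the same grasp; the last joint's range is limited). The gripper opens to 85 mm and grips with 20 to 120 N. Pads are 22 mm wide; open, the fingers measure 114 mm over their backs; the gripper's body (76 mm by 85 mm) begins 54 mm behind the grasp point. The pads swing forward as they close: fully open they stand 13 mm farther back than shut.
Start: joints at [-77.332, 17.813, 0.802, 86.603, -0.252, 75.585, -1.558], TCP at [0.143, 0.531, 0.248] pointing down, gripper open.
Joint ranges: [-154.91, 154.91], [-16.99, 109.72], [-72.82, 74.43], [7.12, 147.25], [-82.49, 262.49], [11.32, 116.49], [-174.64, 174.64]. Speed limits (degrees/s): [159.86, 159.86, 180, 180, 180, 180, 180].

INTERFACE

Orientations are given as [roll, pitch, yaw] about the fixed x, y, z axes, in that order (R = Rz(yaw) Ry(pitch) Rx(roll)).
In Python, from station import robot, fingers, vision, workorder, recognise gives the robot as it stands. Calls block until the motion is done:
- robot.move_to(position, orientation): joint-space move of the TCP to a pose.
- robot.line_to(position, orientation=None, velocity=0.15, f_stop=None): straight line of the TCP; orientation=None keeps the orientation; velocity is the mean speed in m/s. With f_stop (N) it stops when the force on the tool has changed by that much, and returns True; else False.
- robot.move_j(angles): joint-space move.
- fingers.gripper_to(opening, force=None): opening from 0.0 (shut) to 1.0 (fully open); force is the grip in N (None keeps the last); returns when the fingers have stopped.
- robot.pause(seconds).
- robot.inverse_kinematics(position, orientation): joint angles nearest the present ones, or None.
- vision.grab_frame(name): name is "scene" or "top" or "wrist"; returns the picture (400x640x3 uint8, red, green, blue); there is no depth.
- vision.calibration(name): a dict with "mtx" (3x3 intrinsics, pixels), "extrinsics" (4x4, takes a point from world to camera coordinates); the wrist camera has in their place "T_tool_cam" (4x4, takes a point from camera to tool coordinates, whose origin is the TCP and whose axes are the flange's). Camera axes: x right, y up, looking along -z (the intrinsics and any distortion apply to the point x, -y, -z); pixel columns grow to the right and rows downward; lengths in m; the calibration is good to about 2 mm. A picture is of the moment at which its call begins: read the wrist's pose just before it. calibration takes no time and is no camera call.
A pose or a line that the arm cannot do raises robot.PlanningError and nothing moves.
- workorder.close_job(): hands the job in, once; it reports no verdict.
Trained networks look in the newest picture that a camera, given by its name, has taken for a name from the list of things; names that differ only in an ending like _2 or _b are one class to them, and where a whole thing is asked for, a point or a joint stands for the part that bears it (a point fixed in the world has none). Each returns a list of dicts, best first, with "p" (0 to 1); they miss things now and then, are a little off and sometimes report something else, mostly with a low value. They report only what shows in the picture. A call takes as long as a camera call. They do not tell look-alikes from the thing itself.
- recognise(label, camera): "rect" ([centre column, centre row, width, height] in pixels, round what is visible of it).
Readings, each from a call of its own:
- robot.current_time_s(): time.
- robot.current_joint_positions(): joint angles.
- robot.current_dq(): joint speeds.
- robot.current_joint_torque(): joint torques, N m.
- robot.current_tool_pos(): TCP position.
- robot.current_eef_rot(): TCP orientation.
- robot.current_contact_force(): force on the tool from outside, world axes, zero at the start.
- robot.current_torque(): the same for the moment, N m.
- robot.current_finger_gap(): opening from 0.0 (shut) to 1.0 (fully open).
Only numpy, scipy, OpenCV 4.12 (cv2) and the standard library are available. Lean on these libraries where they do the work, as an engineer would, in place of code of your own. Each camera call takes 0.05 s, during which the arm holds its last target.

## Working session

There is one attempt and no reset: what is moved stays moved. The work goes in short steps, each a Python script; the robot and the scene stay as the last script left them, time stands still between calls to the robot, and variables do not carry over. Pictures are saved under pics/ and viewed, and the job is handed in when it is done.

```bash
ls; mkdir -p pics; python3 - <<'E'
from station import robot, fingers, vision, workorder, recognise
import cv2
for n in ("scene","top","wrist"):
    im=vision.grab_frame(n); cv2.imwrite(f"pics/{n}0.png",im[:,:,::-1])
    c=vision.calibration(n); print(n,{k:(v.round(4).tolist() if hasattr(v,'round') else v) for k,v in c.items()})
print(robot.current_time_s(), robot.current_tool_pos(), robot.current_eef_rot(), robot.tip_reach)
for l in ["rig","lug0","pin0","mat","case0","tray","isolator","iso_handle","jar","wrench"]:
    for n in("top","scene"):
        print(l,n,[( [round(x) for x in d["rect"]],round(d["p"],2)) for d in recognise(l,n)])
E
```

```text
pics
scene {'mtx': [[516.8776, 0.0, 318.8608], [0.0, 516.8776, 213.5803], [0.0, 0.0, 1.0]], 'extrinsics': [[-0.8673, 0.4976, 0.01, 0.4684], [-0.2714, -0.4897, 0.8286, 0.0516], [0.4172, 0.7159, 0.5598, -1.8762], [0.0, 0.0, 0.0, 1.0]]}
top {'mtx': [[483.7991, 0.0, 319.7105], [0.0, 483.7991, 212.0985], [0.0, 0.0, 1.0]], 'extrinsics': [[-0.0209, -0.9998, -0.0003, -0.0096], [0.9877, -0.0207, 0.1552, -0.529], [-0.1552, 0.0029, 0.9879, -1.4027], [0.0, 0.0, 0.0, 1.0]]}
wrist {'mtx': [[311.8276, 0.0, 317.1614], [0.0, 311.8276, 192.9374], [0.0, 0.0, 1.0]], 'T_tool_cam': [[-0.001, 0.9654, 0.2609, 0.0659], [1.0, 0.0011, -0.0002, 0.0], [-0.0004, 0.2609, -0.9654, -0.1234], [0.0, 0.0, 0.0, 1.0]]}
0.15 [0.1427271  0.5306186  0.24747669] [-1.79897098e+02  4.54664519e-03  1.64948269e+02] 0.017
rig top [([316, 187, 102, 40], 0.59), ([425, 234, 78, 71], 0.42)]
rig scene [([297, 241, 76, 80], 0.7)]
lug0 top [([317, 183, 10, 12], 0.56), ([280, 184, 15, 8], 0.53), ([355, 179, 17, 14], 0.47)]
lug0 scene [([315, 252, 20, 20], 0.72), ([296, 232, 13, 22], 0.68), ([278, 178, 27, 15], 0.42)]
pin0 top [([424, 232
[... 314 characters left out ...]
 [([425, 234, 75, 73], 0.64)]
mat scene [([291, 191, 68, 37], 0.75)]
case0 top [([294, 230, 32, 17], 0.73)]
case0 scene [([346, 242, 32, 36], 0.66), ([291, 191, 65, 36], 0.38)]
tray top [([264, 137, 41, 29], 0.7), ([192, 246, 90, 71], 0.67)]
tray scene [([419, 303, 115, 82], 0.9)]
isolator top [([401, 172, 39, 38], 0.81)]
isolator scene [([253, 202, 29, 35], 0.89), ([278, 178, 21, 12], 0.42), ([346, 242, 35, 36], 0.37)]
iso_handle top [([403, 168, 11, 26], 0.65)]
iso_handle scene [([249, 194, 21, 7], 0.68), ([315, 252, 16, 23], 0.28)]
jar top [([353, 131, 14, 25], 0.88)]
jar scene [([233, 235, 16, 33], 0.91), ([245, 268, 49, 21], 0.25)]
wrench top [([311, 132, 13, 46], 0.53)]
wrench scene []
```

```bash
python3 - <<'E'
import cv2
a=cv2.imread("pics/top0.png")[90:330,130:530]; cv2.imwrite("pics/top0c.png",cv2.resize(a,(800,480),interpolation=cv2.INTER_CUBIC))
a=cv2.imread("pics/scene0.png")[130:370,190:510]; cv2.imwrite("pics/scene0c.png",cv2.resize(a,(800,600),interpolation=cv2.INTER_CUBIC))
E
```

```text
(no output)
```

View pics/top0c.png

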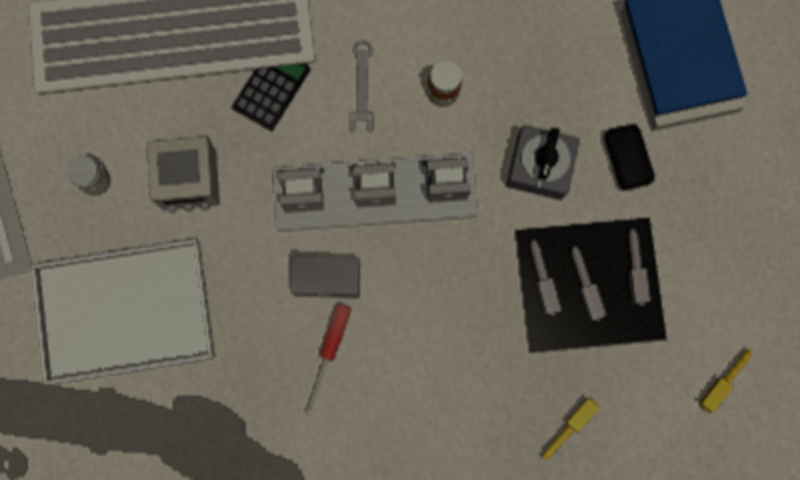

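View pics/scene0c.png

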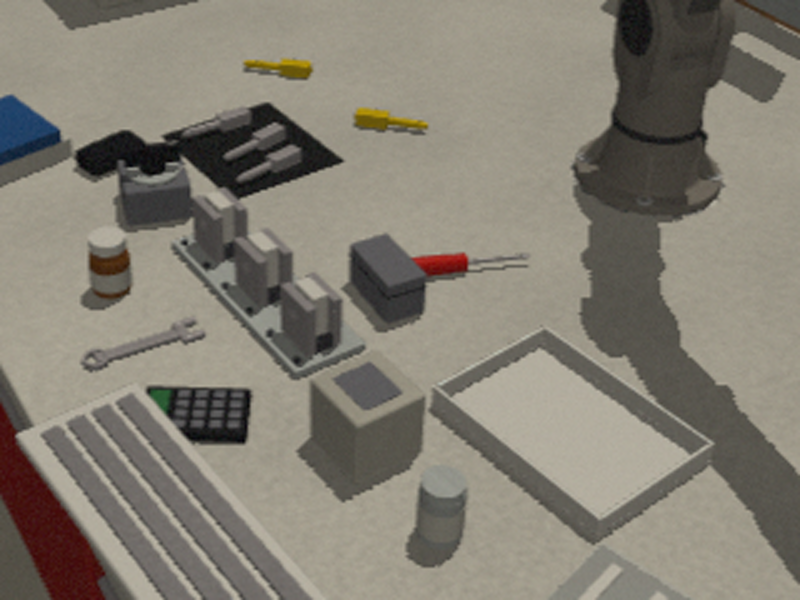

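The top view (crop px) shows three grey pins on the black mat at (545,277), (588,283) and (640,267). The yellow pin-shapes at (570,428) and (726,380) are look-alikes and are off the mat. All three clevises at (300,185), (374,182) and (447,177) hold white lugs. There is one grey case at (325,273). The bigger beige box at (180,170) with a dark panel isn't a case. The isolator bar lies along x, so it is on. Next I'll get approximate world positions.

```bash
cat > h.py <<'E'
from station import robot, fingers, vision, workorder, recognise
import numpy as np, cv2
from scipy.spatial.transform import Rotation as Rot
def cam(name,pose=None):
    c=vision.calibration(name); K=np.array(c["mtx"]); 
    if name=="wrist":
        p,o=pose; T=np.eye(4); T[:3,:3]=Rot.from_euler("xyz",o,degrees=True).as_matrix(); T[:3,3]=p
        W=T@np.array(c["T_tool_cam"])     # cam->world
    else: W=np.linalg.inv(np.array(c["extrinsics"]))
    return K,W,np.array(c.get("dist",np.zeros(5)))
def bp(C,px,z):
    K,W,_=C; px=np.atleast_2d(np.asarray(px,float)); z=np.broadcast_to(z,len(px))
    d=np.c_[(px[:,0]-K[0,2])/K[0,0],-(px[:,1]-K[1,2])/K[1,1],-np.ones(len(px))]@W[:3,:3].T
    o=W[:3,3]; return o+d*((z-o[2])/d[:,2])[:,None]
def proj(C,P):
    K,W,_=C; q=(np.atleast_2d(P)-W[:3,3])@W[:3,:3]
    return np.c_[K[0,0]*q[:,0]/-q[:,2]+K[0,2],K[1,1]*-q[:,1]/-q[:,2]+K[1,2]]
def pose(): return np.array(robot.current_tool_pos()),np.array(robot.current_eef_rot())
def shot(name):
    P=pose(); im=vision.grab_frame("wrist"); cv2.imwrite(f"pics/{name}.png",im[:,:,::-1]); np.save(f"pics/{name}.npy",np.r_[P]); return P,im
def load(name):
    a=np.load(f"pics/{name}.npy"); return cam("wrist",(a[:3],a[3:]))
E
python3 - <<'E'
from h import *
C=cam("top")
def f(n,x,z): 
    r=bp(C,np.array(x)/2+[130,90],z); print(n,r.round(3)[:,:2].tolist())
f("mat",[[516,230],[650,219],[665,339],[529,352]],.003)
f("pins",[[538,243],[551,310],[577,250],[596,316],[634,232],[642,302]],.014)
f("rig",[[277,229],[477,214],[472,155],[273,167]],.012)
f("case",[[291,252],[359,254],[358,297],[290,292]],.06)
f("tray",[[35,263],[199,240],[213,354],[46,382]],.03)
f("iso",[[516,124],[578,135],[567,190],[506,186]],.055)
f("bar",[[550,130],[541,176]],.097)
f("screwdriver",[[342,306],[308,410]],.01)
f("lugs",[[300,185],[374,180],[447,176]],.08)
print(vision.calibration("top").keys())
E
```

```text
mat [[0.552, -0.231], [0.565, -0.438], [0.381, -0.449], [0.366, -0.243]]
pins [[0.53, -0.262], [0.427, -0.277], [0.518, -0.321], [0.417, -0.344], [0.544, -0.409], [0.437, -0.414]]
rig [[0.56, 0.135], [0.577, -0.171], [0.67, -0.167], [0.657, 0.141]]
case [[0.517, 0.11], [0.512, 0.01], [0.448, 0.012], [0.458, 0.111]]
tray [[0.513, 0.496], [0.543, 0.251], [0.371, 0.229], [0.335, 0.474]]
iso [[0.706, -0.23], [0.687, -0.323], [0.602, -0.302], [0.61, -0.211]]
bar [[0.684, -0.273], [0.615, -0.257]]
screwdriver [[0.44, 0.038], [0.287, 0.09]]
lugs [[0.613, 0.094], [0.618, -0.015], [0.622, -0.122]]
dict_keys(['mtx', 'extrinsics'])
```

```bash
python3 - <<'E'
from h import *
robot.move_to([0.56,0.05,0.25],[180,0,90])
shot("w_rig")
robot.move_to([0.55,-0.26,0.25],[180,0,90])
shot("w_mat")
print(robot.current_time_s(),pose(),robot.current_joint_positions())
for l in ["pin0","isolator","iso_handle"]:
    print(l,[( [round(x) for x in d["rect"]],round(d["p"],2)) for d in recognise(l,"wrist")])
E
```

```text
4.7083 (array([ 0.55146204, -0.2570931 ,  0.24975435]), array([ 1.79971025e+02, -1.14732403e-01,  9.02596146e+01])) [ -6.68497227  30.25838168  48.06242405  77.81636724 -22.37541145
  81.60655652  40.90525574]
pin0 [([250, 227, 86, 29], 0.97), ([272, 287, 89, 22], 0.85), ([255, 178, 99, 38], 0.82), ([72, 199, 91, 74], 0.81), ([141, 365, 10, 7], 0.61)]
isolator [([412, 182, 111, 102], 0.94)]
iso_handle [([250, 227, 91, 28], 0.74)]
```

View pics/w_rig.png

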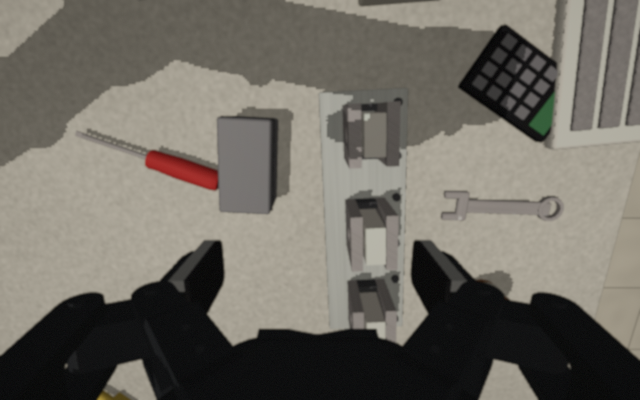

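View pics/w_mat.png

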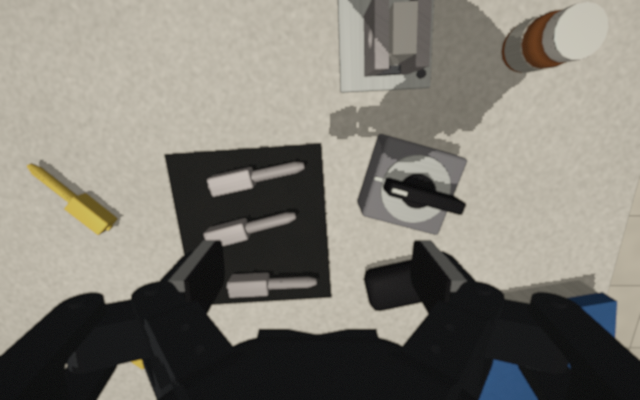

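The wrist view confirms three grey pins on the mat, with handles at about (230,182), (226,233) and (250,285), tips toward +x. The isolator bar's white mark is on the tick side, so it is on. The yellow one at (85,205) lies off the mat and is not meant. I'll enlarge to take exact corners.

```bash
python3 - <<'E'
import cv2
a=cv2.imread("pics/w_mat.png")
def crop(n,im,x,y,w,h,s): cv2.imwrite(n,cv2.resize(im[y:y+h,x:x+w],(w*s,h*s),interpolation=cv2.INTER_CUBIC))
crop("pics/c1.png",a,160,130,160,120,5)
crop("pics/c2.png",a,340,120,140,120,5)
b=cv2.imread("pics/w_rig.png")
crop("pics/c3.png",b,310,80,110,120,5)
crop("pics/c4.png",b,200,100,100,120,5)
crop("pics/c5.png",a,200,260,130,50,6)
E
```

```text
(no output)
```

View pics/c1.png

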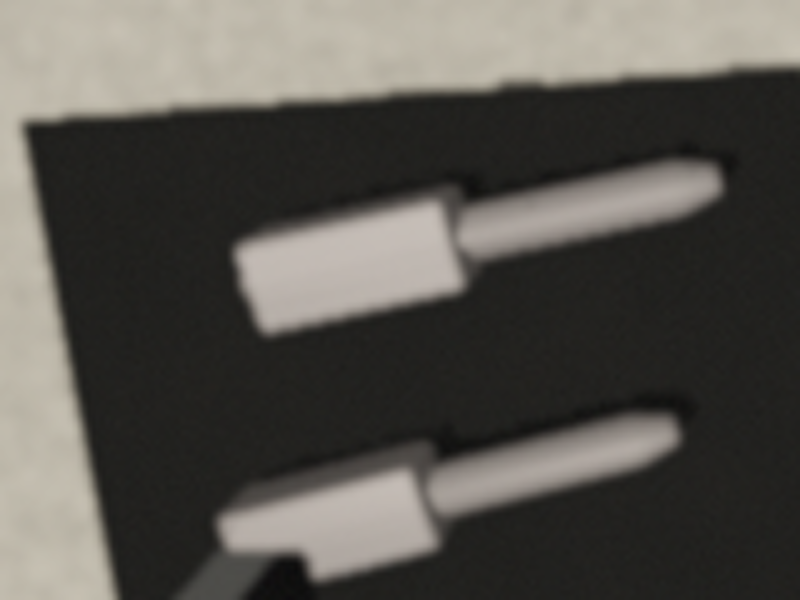

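View pics/c2.png

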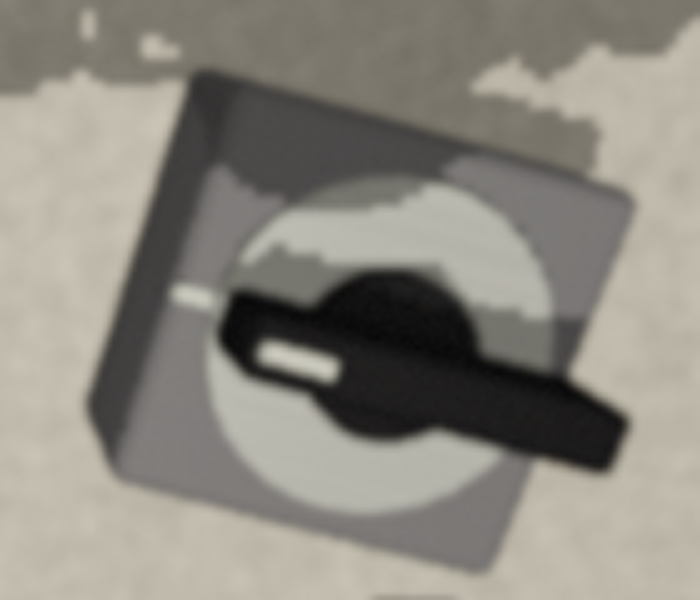

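View pics/c3.png

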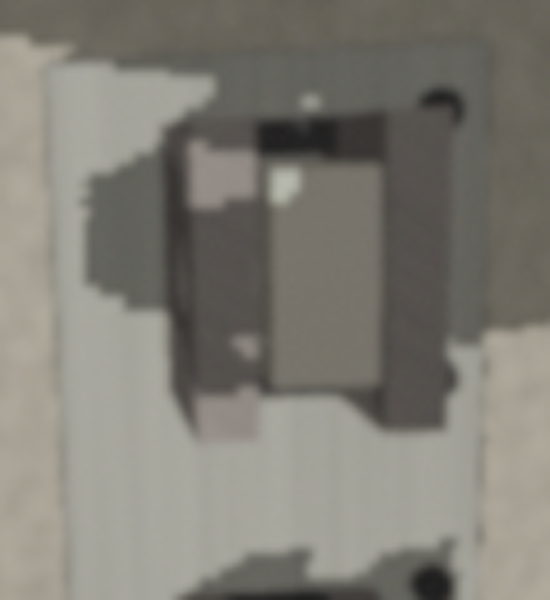

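View pics/c4.png

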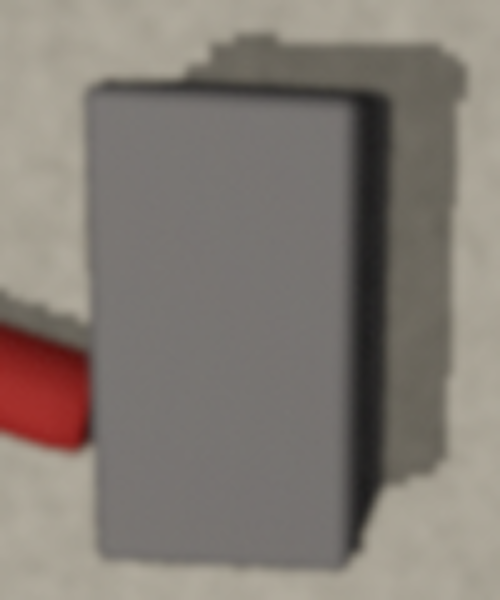

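View pics/c5.png

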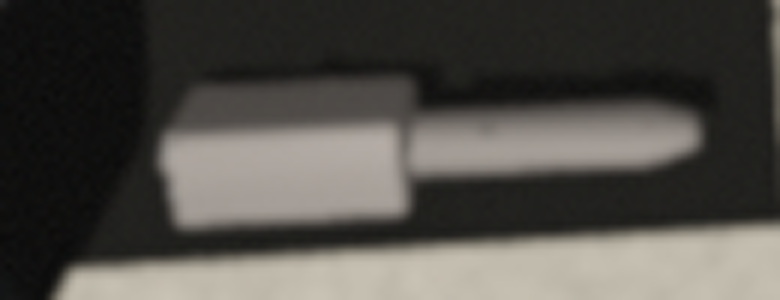

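```bash
python3 - <<'E'
from h import *
C=load("w_mat"); D=load("w_rig")
def ang(a,b): d=b-a; return np.degrees(np.arctan2(d[1],d[0])).round(1)
def c(px,o,s): return np.array(px,float)/s+o
# pins: handle top corners
p=bp(C,c([[237,245],[443,200],[466,290],[265,333]],[160,130],5),.025); print("pinA",p.mean(0).round(4),ang(p[0],p[1]),ang(p[3],p[2]),p.round(4).tolist())
q=bp(C,c([[468,235],[722,182]],[160,130],5),.014);print(q.round(4),ang(*q), ang(p.mean(0),q[1]))
p=bp(C,c([[220,520],[410,470],[438,548],[315,580]],[160,130],5),.025); print("pinB",p.round(4).tolist(),ang(p[0],p[1]),ang(p[3],p[2]))
q=bp(C,c([[435,490],[680,432]],[160,130],5),.014);print(q.round(4),ang(*q))
p=bp(C,c([[165,132],[406,124],[410,215],[178,228]],[200,260],6),.025); print("pinC",p.mean(0).round(4),ang(p[0],p[1]),ang(p[3],p[2]),p.round(4).tolist())
q=bp(C,c([[410,142],[700,135]],[200,260],6),.014);print(q.round(4),ang(*q))
p=bp(C,c([[222,75],[635,195],[490,572],[115,475]],[340,120],5),.055);print("iso",p.mean(0).round(4),ang(p[0],p[1]),ang(p[3],p[2]),ang(p[3],p[0]),p.round(4).tolist())
p=bp(C,c([[240,292],[628,425],[607,472],[222,335]],[340,120],5),.097);print("bar",p.mean(0).round(4),ang(p[0],p[1]),ang(p[3],p[2]))
p=bp(C,c([[380,345]],[340,120],5),.055+.02);print("disc",p.round(4))
p=bp(D,c([[88,88],[360,95],[345,565],[100,555]],[200,100],5),.06);print("case",p.mean(0).round(4),ang(p[0],p[1]),ang(p[3],p[0]),p.round(4).tolist())
p=bp(D,c([[185,125],[450,113],[447,430],[200,438]],[310,80],5),.08);print("clev+",p.mean(0).round(4),ang(p[0],p[1]),ang(p[3],p[0]),ang(p[2],p[1]),p.round(4).tolist())
p=bp(D,c([[45,65],[488,42]],[310,80],5),.012);print("plate",ang(*p),p.round(4).tolist(),np.linalg.norm(p[0]-p[1]))
E
```

```text
pinA [ 0.4522 -0.2739  0.025 ] 12.5 12.4 [[0.4262, -0.2688, 0.025], [0.4738, -0.2582, 0.025], [0.478, -0.2792, 0.025], [0.4309, -0.2896, 0.025]]
[[ 0.4768 -0.2686  0.014 ]
 [ 0.5366 -0.2559  0.014 ]] 12.0 12.1
pinB [[0.4162, -0.3361, 0.025], [0.4625, -0.3233, 0.025], [0.468, -0.3432, 0.025], [0.4378, -0.3517, 0.025]] 15.5 15.5
[[ 0.4655 -0.3327  0.014 ]
 [ 0.5259 -0.3175  0.014 ]] 14.1
pinC [ 0.4652 -0.4105  0.025 ] 2.2 3.7 [[0.4398, -0.4005, 0.025], [0.49, -0.3985, 0.025], [0.4901, -0.42, 0.025], [0.4409, -0.4232, 0.025]]
[[ 0.4888 -0.4094  0.014 ]
 [ 0.5513 -0.4076  0.014 ]] 1.6
iso [ 0.6523 -0.2705  0.055 ] -15.6 -15.0 78.0 [[0.619, -0.2164, 0.055], [0.7053, -0.2405, 0.055], [0.684, -0.3237, 0.055], [0.6009, -0.3014, 0.055]]
bar [ 0.6509 -0.2688  0.097 ] -18.8 -19.6
disc [[ 0.649  -0.2674  0.075 ]]
case [0.4861 0.0609 0.06  ] -1.3 86.9 [[0.4625, 0.1097, 0.06], [0.5156, 0.1085, 0.06], [0.509, 0.0117, 0.06], [0.4574, 0.0138, 0.06]]
clev+ [0.6126 0.0938 0.08  ] 2.6 94.4 93.5 [[0.5867, 0.1215, 0.08], [0.6345, 0.1237, 0.08], [0.6381, 0.0658, 0.08], [0.5911, 0.0642, 0.08]]
plate 3.0 [[0.5617, 0.1351, 0.012], [0.6592, 0.1402, 0.012]] 0.09760742772603544
```

```bash
python3 - <<'E'
from h import *
fingers.gripper_to(0.6,force=40)
X=[0.6512,-0.2695]
robot.move_to([*X,0.16],[180,0,164]); print(robot.current_joint_positions().round(0))
print(robot.line_to([*X,0.089],velocity=0.1,f_stop=8), robot.current_tool_pos())
fingers.gripper_to(0.0); print("gap",robot.current_finger_gap(), robot.current_contact_force())
for y in np.arange(164-15,164-93,-15): 
    robot.line_to([*X,0.089],[180,0,float(y)],velocity=0.1)
robot.line_to([*X,0.089],[180,0,164-92.],velocity=0.1)
print(robot.current_contact_force(),robot.current_torque(),robot.current_eef_rot(),robot.current_time_s())
fingers.gripper_to(0.6)
robot.line_to([*X,0.2],velocity=0.15)
robot.move_to([0.60,-0.27,0.25],[180,0,90])
shot("w_iso2"); print(robot.current_time_s(),robot.current_joint_positions().round(0))
E
```

```text
[  6.  41.  28.  66. -19.  77. 106.]
False [ 0.65172663 -0.26982994  0.08981227]
gap 0.15537846407486408 [-0.18317574 -2.2996461   2.29305634]
[ 6.20970205 -3.31012077  3.63384696] [-0.63469337 -1.07670664  1.01507538] [1.79577174e+02 2.58641551e-02 7.24213019e+01] 10.325
12.1167 [ -3.  37.  48.  68. -27.  86.  40.]
```

View pics/w_iso2.png

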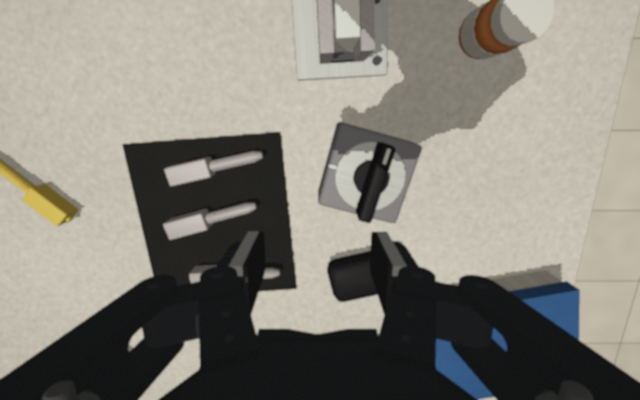

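Isolator is off: the bar at (375,182) lies along the box y axis, with the white mark pointing +y. Next is the case, with a fresh look first.

```bash
python3 - <<'E'
from h import *
fingers.gripper_to(1.0)
robot.move_to([0.48,0.02,0.24],[180,0,88])
robot.pause(0.2); shot("w_case2")
print([( [round(x) for x in d["rect"]],round(d["p"],2)) for d in recognise("case0","wrist")])
C=load("w_case2"); print(proj(C,[[0.4625,.1097,.06],[.5156,.1085,.06],[.509,.0117,.06],[.4574,.0138,.06]]).round(0).tolist())
E
```

```text
[([320, 132, 63, 108], 0.6)]
[[293.0, 81.0], [351.0, 80.0], [346.0, 183.0], [294.0, 183.0]]
```

View pics/w_case2.png

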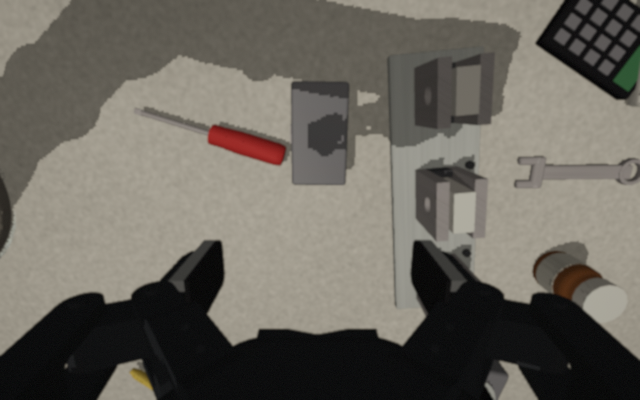

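The case hasn't moved: its corners at (292,82), (349,82), (346,184) and (292,184) match the prediction. The screwdriver handle ends at (287,153), right beside it, so I'll grip high and toward +y.

```bash
python3 - <<'E'
from h import *
robot.move_to([0.4868,0.083,0.16],[180,0,88])
print(robot.line_to([0.4868,0.083,0.050],velocity=0.12,f_stop=10), robot.current_tool_pos(), robot.current_contact_force())
fingers.gripper_to(0.0,force=80); g=robot.current_finger_gap(); print("gap",g)
robot.line_to([0.4868,0.083,0.24],velocity=0.15); print("gap",robot.current_finger_gap(),robot.current_contact_force())
robot.line_to([0.438,0.382,0.24],[180,0,97],velocity=0.25); print("gap",robot.current_finger_gap(),robot.current_contact_force(),robot.current_time_s())
robot.pause(0.2);shot("w_tray")
E
```

```text
False [0.48766728 0.08291997 0.05080071] [ 1.01853368 -1.06891831  0.64108678]
gap 0.630439900193146
gap 0.6330852711579269 [-0.96762163  0.5819859  -2.36078332]
gap 0.6292736338962706 [-0.21643189 -0.88446749 -2.22188695] 18.7833
```

View pics/w_tray.png

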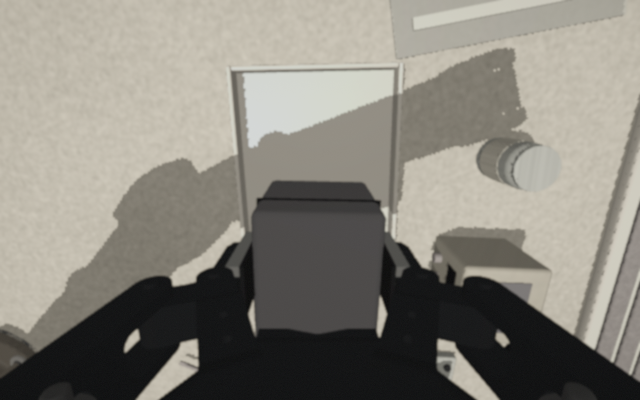

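The case is in the jaws and centred over the tray (rims at columns 232 to 402). Lowering.

```bash
python3 - <<'E'
from h import *
robot.line_to([0.438,0.382,0.08],velocity=0.2)
print(robot.line_to([0.438,0.382,0.054],velocity=0.05,f_stop=6), robot.current_tool_pos(),robot.current_finger_gap())
fingers.gripper_to(0.8)
robot.line_to([0.438,0.382,0.24],velocity=0.2)
robot.move_to([0.40,0.22,0.26],[180,0,90]); robot.pause(.2); shot("w_tray2")
fingers.gripper_to(0.5)
robot.move_to([0.455,-0.33,0.22],[180,0,12]); robot.pause(.2); shot("w_pins"); print(robot.current_time_s(),robot.current_joint_positions().round(0))
im=vision.grab_frame("top"); cv2.imwrite("pics/top1.png",im[90:330,130:530,::-1])
print([( [round(x) for x in d["rect"]],round(d["p"],2)) for d in recognise("case0","top")])
E
```

```text
True [0.43788738 0.38224042 0.05610759] 0.6305910102195796
25.4167 [ -9.  31.  65.  89. -29.  78. -19.]
[([194, 247, 38, 20], 0.87)]
```

View pics/w_tray2.png

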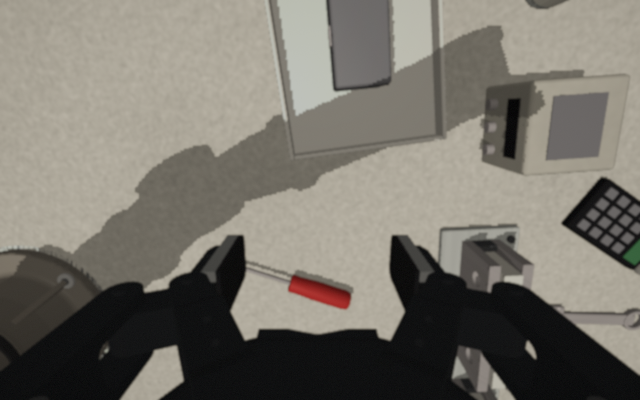

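View pics/w_pins.png

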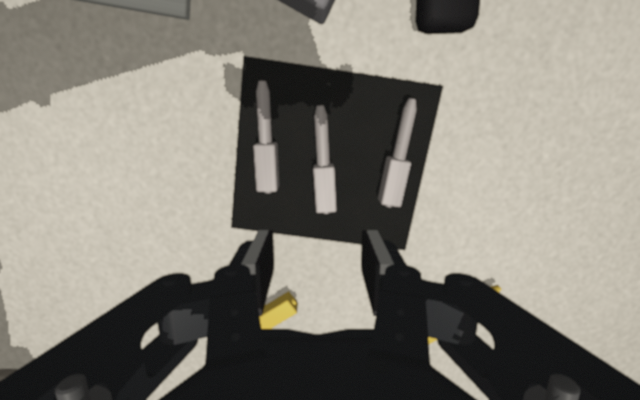

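View pics/top1.png

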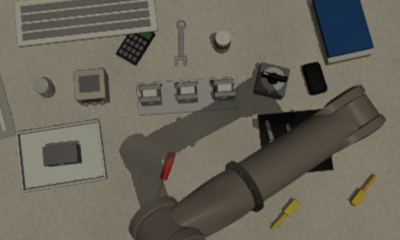

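The case is in the tray, clear of the walls, and the pins are visible with handles at (265,167), (325,190) and (395,182). I'll measure the pins, and first swing the arm back to a neutral elbow.

```bash
python3 - <<'E'
from h import *
a=cv2.imread("pics/w_pins.png")
cv2.imwrite("pics/c6.png",cv2.resize(a[70:220,240:430],None,fx=4,fy=4,interpolation=cv2.INTER_CUBIC))
robot.line_to([0.455,-0.33,0.36],velocity=0.25)
robot.move_j([35,17.8,0,86.6,0,75.6,-43])
print(pose(),robot.current_time_s())
robot.move_to([0.41,-0.31,0.22],[180,0,12]); robot.pause(.2); shot("w_pins2"); print(robot.current_time_s(),robot.current_joint_positions().round(0))
a=cv2.imread("pics/w_pins2.png")
cv2.imwrite("pics/c7.png",cv2.resize(a[100:300,220:440],None,fx=3.5,fy=3,interpolation=cv2.INTER_CUBIC))
E
```

```text
(array([ 0.43970832, -0.32915289,  0.24739636]), array([-1.79921762e+02,  9.83261415e-02,  1.19724384e+01])) 27.3083
27.8583 [ 35.  15.  -0.  95.   0.  70. -43.]
```

View pics/c6.png

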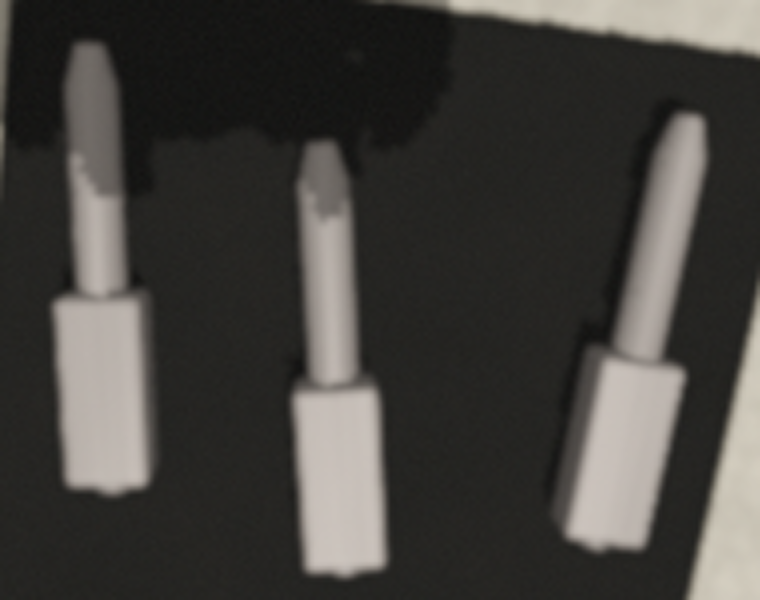

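View pics/w_pins2.png

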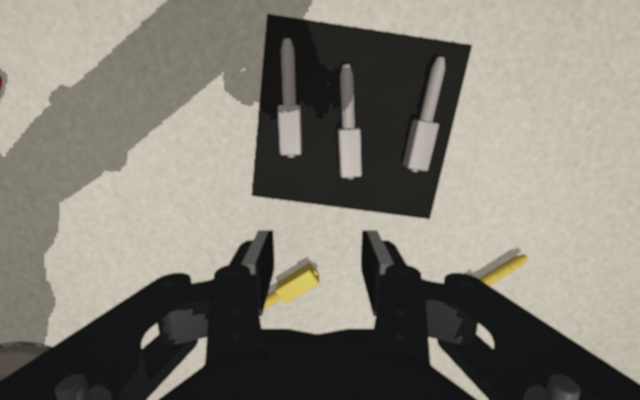

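```bash
python3 - <<'E'
from h import *
C=load("w_pins")
for n,q,s in [("A",[[54,302],[140,292],[150,488],[66,488]],[[100,294],[90,44]]),("B",[[293,390],[377,384],[386,568],[305,572]],[[332,382],[323,143]]),("C",[[600,347],[685,368],[648,548],[567,540]],[[637,358],[690,115]])]:
    p=bp(C,np.array(q)/4+[240,70],.025); s=bp(C,np.array(s)/4+[240,70],.014)
    f=(p[0]+p[1])/2; b=(p[2]+p[3])/2
    an=lambda d:np.degrees(np.arctan2(d[1],d[0])).round(1)
    print(n,"centre",p.mean(0).round(4),"front",f.round(4),"yaw",an(f-b),an(s[1]-s[0]),an(s[1]-p.mean(0)),np.linalg.norm(f-b).round(4),"tip",s[1].round(4),np.linalg.norm((s[1]-p.mean(0))[:2]).round(4))
E
```

```text
A centre [ 0.4507 -0.2753  0.025 ] front [ 0.4752 -0.2697  0.025 ] yaw 12.9 11.9 12.9 0.0501 tip [ 0.5352 -0.256   0.014 ] 0.0866
B centre [ 0.4412 -0.3404  0.025 ] front [ 0.4652 -0.3337  0.025 ] yaw 15.6 14.5 15.2 0.0499 tip [ 0.5241 -0.3179  0.014 ] 0.0859
C centre [ 0.4641 -0.4117  0.025 ] front [ 0.4892 -0.4093  0.025 ] yaw 5.4 3.6 3.0 0.0505 tip [ 0.5501 -0.4072  0.014 ] 0.0862
```

```bash
cat >> h.py <<'E'
def grab_pin(x,y,yaw):
    fingers.gripper_to(0.5,force=100)
    robot.move_to([x,y,0.10],[180,0,yaw])
    s=robot.line_to([x,y,0.0215],velocity=0.1,f_stop=10)
    fingers.gripper_to(0.0,force=100); g=robot.current_finger_gap()
    robot.line_to([x,y,0.16],velocity=0.15)
    print("pin",s,"gap",g,robot.current_finger_gap(),robot.current_contact_force().round(1))
E
python3 - <<'E'
from h import *
grab_pin(0.4507,-0.2753,12.6)
robot.move_to([0.48,-0.125,0.16],[180,0,3.2]); robot.pause(.2); shot("w_h1")
print(robot.current_time_s(),robot.current_joint_positions().round(0),robot.current_finger_gap(),pose())
E
```

```text
pin False gap 0.23683822183562156 0.23639445158446035 [ 0.   0.7 -1.8]
31.9083 [ 17.  16.  -5. 102.   1.  62. -76.] 0.23540579394940367 (array([ 0.4796296 , -0.12669602,  0.15976545]), array([1.79976077e+02, 2.97059845e-02, 3.02046984e+00]))
```

View pics/w_h1.png

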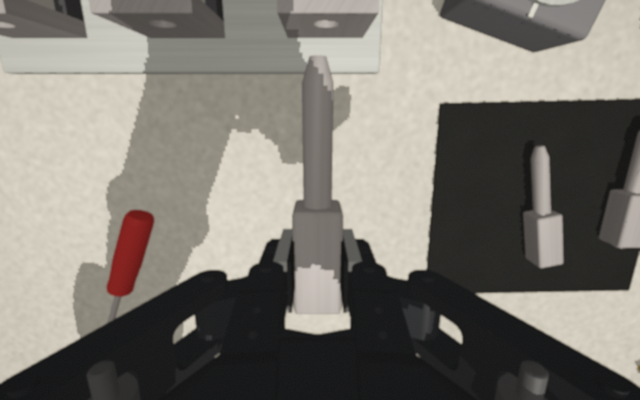

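The pin is held straight: shaft base at (317,203), tip at (317,60). The near-face holes show at about (326,23), (161,23) and (5,23). I'll measure these.

```bash
python3 - <<'E'
from h import *
a=cv2.imread("pics/w_h1.png")
cv2.imwrite("pics/c8.png",cv2.resize(a[0:100,230:390],None,fx=5,fy=5,interpolation=cv2.INTER_CUBIC))
cv2.imwrite("pics/c9.png",cv2.resize(a[0:100,0:240],None,fx=3.3,fy=3.3,interpolation=cv2.INTER_CUBIC))
E
```

```text
(no output)
```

View pics/c8.png

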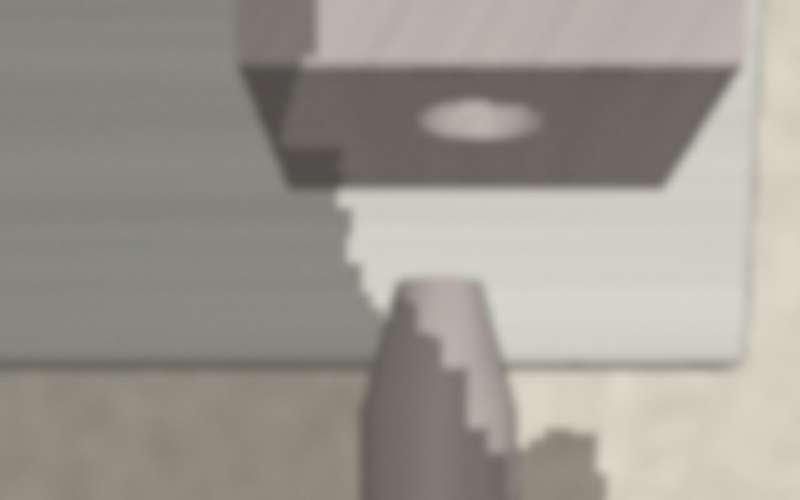

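View pics/c9.png

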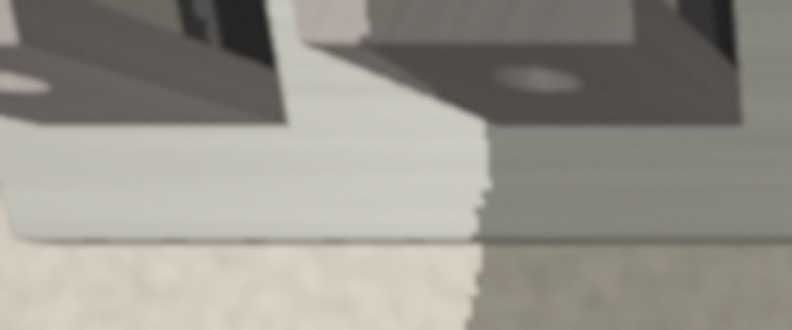

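```bash
python3 - <<'E'
from h import *
C=load("w_h1"); P=np.load("pics/w_h1.npy")
e=lambda q,o,s:np.array(q,float)/s+o
top=bp(C,e([[238,67],[742,67]],[230,0],5),.08); bot=bp(C,e([[290,187],[665,187]],[230,0],5),.012)
print("clevR top",top.round(4).tolist(),"bot",bot.round(4).tolist())
h=bp(C,e([[480,120],[481,120]],[230,0],5),.055);print("holeR",h[0].round(4))
hm=bp(C,e([[538,79]],[0,0],3.3),.055);print("holeM",hm.round(4))
tm=bp(C,e([[303,44],[633,44]],0,3.3),.08);bm=bp(C,e([[497,124],[740,124]],0,3.3),.012);print("M",tm.round(4).tolist(),bm.round(4).tolist())
pl=bp(C,e([[20,238]],0,3.3),.012)[0];pr=bp(C,e([[742,362]],[230,0],5),.012)[0];d=pl-pr;print("plate",pl.round(4),pr.round(4),np.linalg.norm(d),np.degrees(np.arctan2(-d[0],d[1])))
z=P[2]-.0075
t=bp(C,e([[443,280]],[230,0],5),z+0.0)[0]; b=bp(C,[[317.5,203]],z)[0]
print("tip",t.round(4),"base",b.round(4),"TCP",P[:3].round(4),"yaw",np.degrees(np.arctan2(t[1]-b[1],t[0]-b[0])))
# tool frame
ang=np.radians(P[5]);R=np.array([[np.cos(ang),np.sin(ang)],[-np.sin(ang),np.cos(ang)]])
print("tip in tool(yaw frame)",R@(t-P[:3])[:2],R@(b-P[:3])[:2])
E
```

```text
clevR top [[0.5977, -0.0976, 0.08], [0.6007, -0.1563, 0.08]] bot [[0.5987, -0.0975, 0.012], [0.6018, -0.1569, 0.012]]
holeR [ 0.5996 -0.1265  0.055 ]
holeM [[ 0.594  -0.0189  0.055 ]]
M [[0.5921, 0.0107, 0.08], [0.5951, -0.0476, 0.08]] [[0.5929, 0.0114, 0.012], [0.596, -0.047, 0.012]]
plate [0.561  0.1312 0.012 ] [ 0.5764 -0.1718  0.012 ] 0.3033751465334695 2.9132205887167006
tip [ 0.5649 -0.1229  0.1522] base [ 0.5053 -0.1256  0.1522] TCP [ 0.4795 -0.1269  0.1597] yaw 2.556226490957635
tip in tool(yaw frame) [ 0.08548926 -0.00050014] [ 2.58265651e-02 -2.87405040e-05]
```

```bash
cat >> h.py <<'E'
def insert(hx,hy,yaw=2.95,z=0.0625,f=14):
    t=np.tan(np.radians(yaw)); y=lambda x: hy+(x-hx)*t
    O=[180,0,yaw]
    x0=hx-.087-.02; robot.line_to([x0,y(x0),0.12],O,velocity=0.2)
    robot.line_to([x0,y(x0),z],O,velocity=0.12); robot.pause(.1)
    F0=robot.current_contact_force(); s=False
    for x in list(np.arange(hx-.087,hx-.0255,.010))+[hx-.018]:
        s=robot.line_to([x,y(x),z],O,velocity=0.05,f_stop=f)
        print(round(x,4),s,robot.current_tool_pos().round(4),(robot.current_contact_force()-F0).round(1),round(robot.current_finger_gap(),3))
        if s: break
    return s
E
python3 - <<'E'
from h import *
insert(0.5996,-0.1267)
print(robot.current_time_s())
shot("w_i1")
E
```

```text
0.5126 False [ 0.5126 -0.1311  0.0623] [ 0.4 -0.3 -0.7] 0.232
0.5226 False [ 0.523  -0.1305  0.0625] [ 0.3  0.1 -0.6] 0.233
0.5326 False [ 0.533  -0.13    0.0625] [-0.6 -0.2 -0.5] 0.228
0.5426 False [ 0.543  -0.1295  0.0625] [ 0.1 -0.1 -0.3] 0.23
0.5526 False [ 0.553  -0.129   0.0625] [-0.3  1.  -0.4] 0.233
0.5626 False [ 0.563  -0.1285  0.0625] [-0.5  0.5 -1. ] 0.233
0.5726 False [ 0.573  -0.1279  0.0625] [-0.4  0.7 -0.2] 0.235
0.5816 True [ 0.5764 -0.1282  0.0615] [-1.1 -0.4  4.5] 0.231
35.9083
```

View pics/w_i1.png

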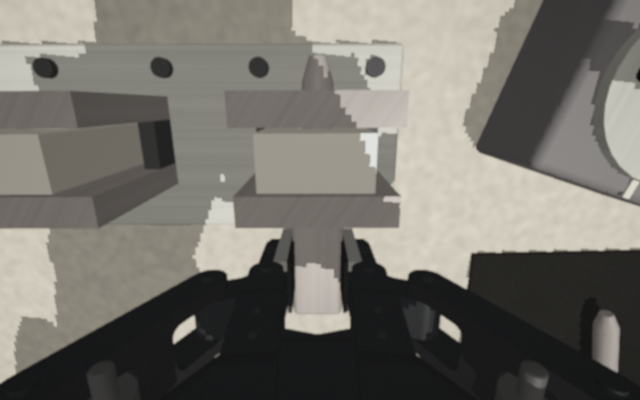

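The first pin is through: the tip shows beyond the far cheek at (317,70) and the shoulder is against the near cheek. Release, fetch B.

```bash
python3 - <<'E'
from h import *
fingers.gripper_to(0.5)
p=robot.current_tool_pos()
robot.line_to([p[0],p[1],0.16],velocity=0.15)
robot.pause(.1); shot("w_i1b")
robot.line_to([0.4412,-0.3,0.16],[180,0,15.2],velocity=0.25)
grab_pin(0.4412,-0.3404,15.2)
robot.line_to([0.47,-0.20,0.17],[180,0,3],velocity=0.25)
robot.line_to([0.48,-0.02,0.16],[180,0,3],velocity=0.25); robot.pause(.2); shot("w_h2")
print(robot.current_time_s(),robot.current_joint_positions().round(0),robot.current_finger_gap(),pose())
a=cv2.imread("pics/w_h2.png")
cv2.imwrite("pics/c10.png",cv2.resize(a[0:100,230:390],None,fx=5,fy=5,interpolation=cv2.INTER_CUBIC))
cv2.imwrite("pics/c11.png",cv2.resize(a[0:100,80:240],None,fx=5,fy=5,interpolation=cv2.INTER_CUBIC))
E
```

```text
pin False gap 0.23276093154918912 0.23307614854326136 [-0.2 -0.2 -1.5]
43.0833 [  8.  14.  -9. 105.   3.  61. -89.] 0.22954797672170443 (array([ 0.48001467, -0.02171193,  0.16001083]), array([1.79967839e+02, 4.31040622e-04, 2.82209670e+00]))
```

View pics/w_i1b.png

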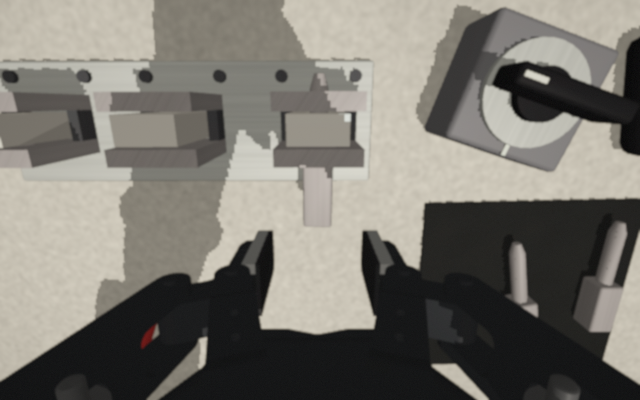

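View pics/w_h2.png

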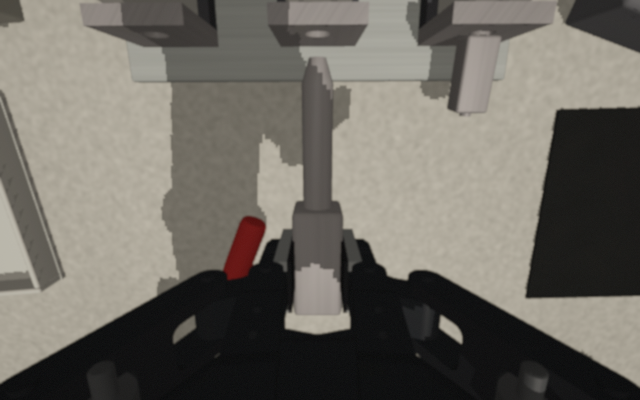

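View pics/c10.png

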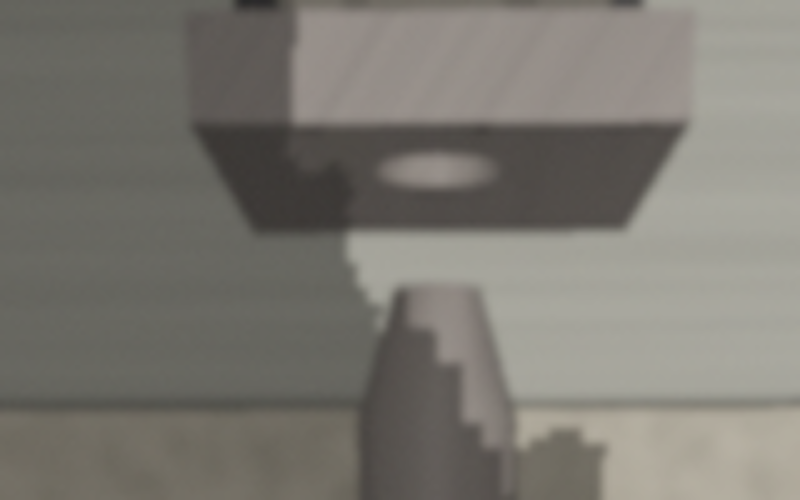

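View pics/c11.png

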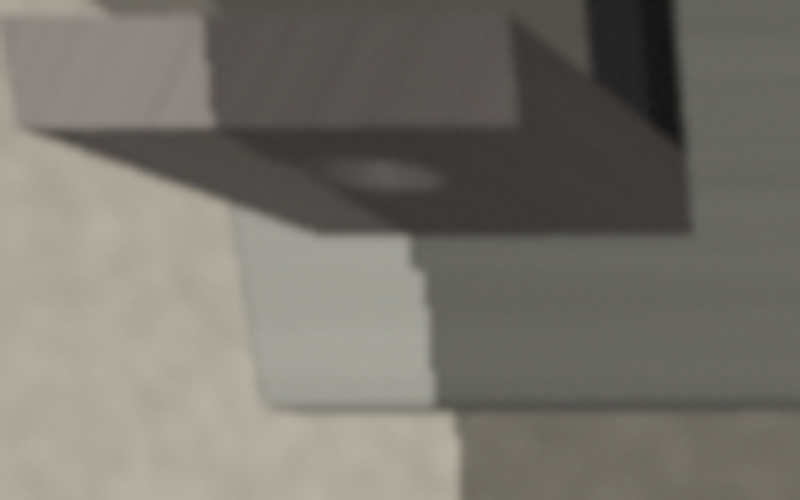

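```bash
python3 - <<'E'
from h import *
C=load("w_h2"); P=np.load("pics/w_h2.npy")
e=lambda q,o,s:np.array(q,float)/s+o
h=bp(C,e([[438,170]],[230,0],5),.055)[0]
t=bp(C,e([[193,124],[688,124]],[230,0],5),.08).mean(0); b=bp(C,e([[255,230],[625,230]],[230,0],5),.012).mean(0)
hl=bp(C,e([[385,176]],[80,0],5),.055)[0]
print("M",h.round(4),t.round(4),b.round(4),"L",hl.round(4))
tip=bp(C,e([[440,287]],[230,0],5),P[2]-.0075)[0]; print("tip",tip.round(4), np.degrees(np.arctan2(*(tip-P[:3])[[1,0]])),P[5])
hy=(h[1]+t[1]+b[1])/3; hx=(h[0]+t[0]+b[0])/3; print(hx,hy)
insert(hx,hy)
print(robot.current_time_s()); shot("w_i2")
E
```

```text
M [ 0.5939 -0.017   0.055 ] [ 0.5936 -0.0172  0.08  ] [ 0.5943 -0.0173  0.012 ] L [0.5881 0.0901 0.055 ]
tip [ 0.5649 -0.0183  0.1525] 2.6031215282595768 2.784395972715798
0.5939399323153592 -0.017173783168504705
0.5069 False [ 0.507  -0.0216  0.0623] [-1.4 -0.9 -0.6] 0.232
0.5169 False [ 0.5173 -0.0211  0.0625] [-0.2 -0.9  0.2] 0.235
0.5269 False [ 0.5273 -0.0206  0.0625] [-0.2 -1.8 -0.8] 0.231
0.5369 False [ 0.5374 -0.02    0.0625] [-1.3 -0.8 -0.3] 0.233
0.5469 False [ 0.5474 -0.0195  0.0626] [-0.7 -1.8 -0.6] 0.231
0.5569 False [ 0.5573 -0.019   0.0625] [-1.1 -0.8 -0.9] 0.23
0.5669 False [ 0.5673 -0.0185  0.0625] [-1.  -0.9 -0.7] 0.232
0.5759 True [ 0.571  -0.0184  0.0615] [-1.5 -1.1  4.7] 0.231
47.075
```

View pics/w_i2.png

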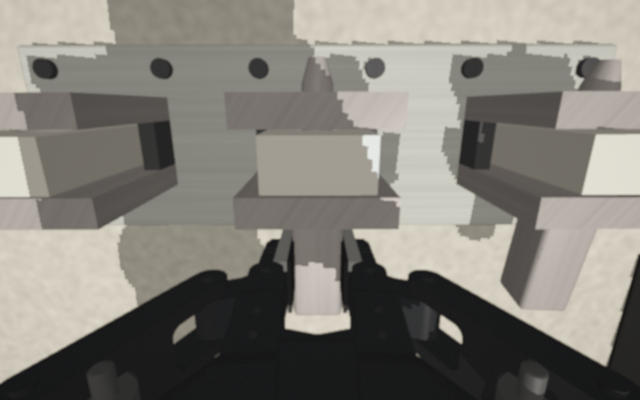

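The second pin is through as well, with its tip at (317,72). Third pin.

```bash
python3 - <<'E'
from h import *
fingers.gripper_to(0.5)
p=robot.current_tool_pos()
robot.line_to([p[0],p[1],0.16],velocity=0.15)
robot.line_to([0.45,-0.25,0.17],[180,0,3.5],velocity=0.3)
robot.line_to([0.42,-0.39,0.17],[180,0,3.5],velocity=0.3)
robot.pause(.1); shot("w_pc")
grab_pin(0.4641,-0.4117,3.5)
robot.line_to([0.46,-0.20,0.17],[180,0,3],velocity=0.3)
robot.line_to([0.475,0.088,0.16],[180,0,3],velocity=0.3); robot.pause(.2); shot("w_h3")
print(robot.current_time_s(),robot.current_joint_positions().round(0),robot.current_finger_gap(),pose())
a=cv2.imread("pics/w_h3.png")
cv2.imwrite("pics/c12.png",cv2.resize(a[0:100,230:390],None,fx=5,fy=5,interpolation=cv2.INTER_CUBIC))
E
```

```text
pin False gap 0.2289285889833329 0.23296156137982177 [-0.9 -0.7 -2. ]
55.2833 [  -0.   15.  -14.  104.    4.   62. -103.] 0.23263080416742526 (array([0.47516414, 0.08645969, 0.16000525]), array([1.79971072e+02, 1.06218447e-03, 2.83788250e+00]))
```

View pics/w_h3.png

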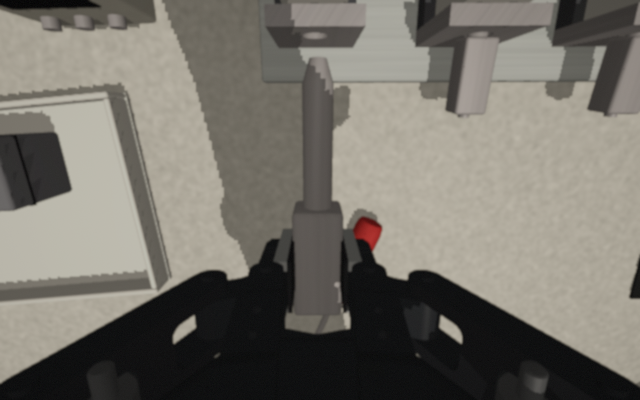

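View pics/c12.png

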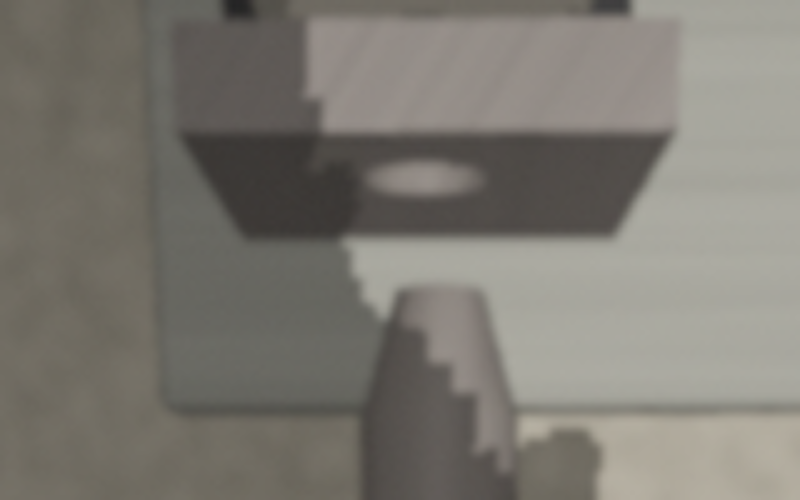

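```bash
python3 - <<'E'
from h import *
C=load("w_h3"); P=np.load("pics/w_h3.npy")
e=lambda q,o,s:np.array(q,float)/s+o
h=bp(C,e([[425,178]],[230,0],5),.055)[0]
t=bp(C,e([[182,132],[675,132]],[230,0],5),.08).mean(0); b=bp(C,e([[246,238],[613,238]],[230,0],5),.012).mean(0)
print("L",h.round(4),t.round(4),b.round(4))
tip=bp(C,e([[442,288]],[230,0],5),P[2]-.0075)[0]; print("tip",tip.round(4), np.degrees(np.arctan2(*(tip-P[:3])[[1,0]])),P[5])
hy=(h[1]+t[1]+b[1])/3; hx=(h[0]+t[0]+b[0])/3; print(hx,hy)
insert(hx,hy)
print(robot.current_time_s()); shot("w_i3")
fingers.gripper_to(0.5)
p=robot.current_tool_pos()
robot.line_to([p[0],p[1],0.20],velocity=0.15)
robot.line_to([0.50,-0.02,0.22],velocity=0.2); robot.pause(.2); shot("w_all")
a=cv2.imread("pics/w_all.png")
cv2.imwrite("pics/w_allc.png",cv2.resize(a[40:240,120:520],None,fx=2,fy=2,interpolation=cv2.INTER_CUBIC))
E
```

```text
L [0.5881 0.093  0.055 ] [0.5878 0.0924 0.08  ] [0.5883 0.0925 0.012 ]
tip [0.5601 0.0898 0.1525] 2.511789418669175 2.7979352560250788
0.5880536223713015 0.09261974419240245
0.5011 False [0.5011 0.0881 0.0623] [ 0.  -0.4  0.3] 0.234
0.5111 False [0.5114 0.0886 0.0625] [-0.2  0.3 -0.6] 0.231
0.5211 False [0.5215 0.0892 0.0625] [ 0.2 -1.4 -0.8] 0.234
0.5311 False [0.5315 0.0897 0.0625] [-0.9 -0.3 -1.9] 0.235
0.5411 False [0.5415 0.0902 0.0625] [ 1.1  0.3 -1. ] 0.236
0.5511 False [0.5515 0.0907 0.0625] [ 0.  -0.2 -1.7] 0.232
0.5611 False [0.5615 0.0912 0.0625] [ 0.2  0.5 -0.5] 0.231
0.5701 True [0.5652 0.0915 0.0615] [-1.1 -0.4  4.4] 0.233
59.275
```

View pics/w_i3.png

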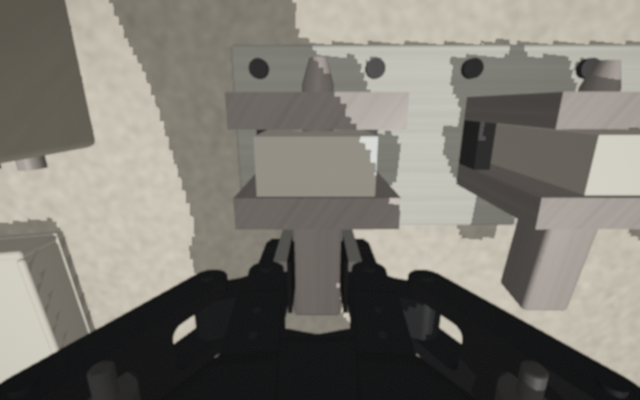

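View pics/w_allc.png

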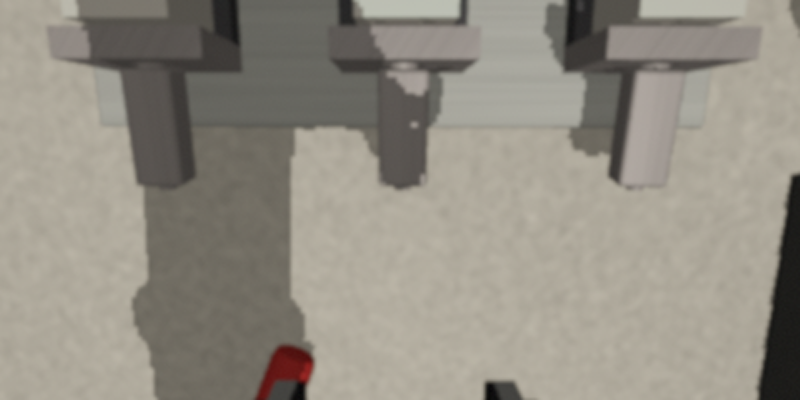

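```bash
python3 - <<'E'
from h import *
C=load("w_all")
H={"L":(0.5881,0.0926),"M":(0.5939,-0.0172),"R":(0.5995,-0.1267)}
d=np.array([np.cos(np.radians(2.95)),np.sin(np.radians(2.95))])
for n,(x,y) in H.items():
    for z in (.066,.062,.058):
        E=np.array([x,y])-.05*d
        print(n,z,((proj(C,[[*E,z]])-[120,40])*2).round(0).tolist(), ((proj(C,[[*(np.array([x,y])-.054*d),z]])-[120,40])*2).round(0).tolist())
a=cv2.imread("pics/w_all.png")
cv2.imwrite("pics/c13.png",cv2.resize(a[60:140,290:370],None,fx=7,fy=7,interpolation=cv2.INTER_CUBIC))
im=vision.grab_frame("scene"); cv2.imwrite("pics/scene1.png",cv2.resize(im[190:280,250:370,::-1],None,fx=6,fy=6,interpolation=cv2.INTER_CUBIC))
E
```

```text
L 0.066 [[151.0, 185.0]] [[152.0, 194.0]]
L 0.062 [[154.0, 184.0]] [[155.0, 193.0]]
L 0.058 [[158.0, 183.0]] [[158.0, 192.0]]
M 0.066 [[403.0, 185.0]] [[403.0, 194.0]]
M 0.062 [[403.0, 184.0]] [[403.0, 193.0]]
M 0.058 [[403.0, 184.0]] [[403.0, 193.0]]
R 0.066 [[654.0, 186.0]] [[653.0, 195.0]]
R 0.062 [[651.0, 185.0]] [[650.0, 194.0]]
R 0.058 [[647.0, 184.0]] [[646.0, 193.0]]
```

View pics/c13.png

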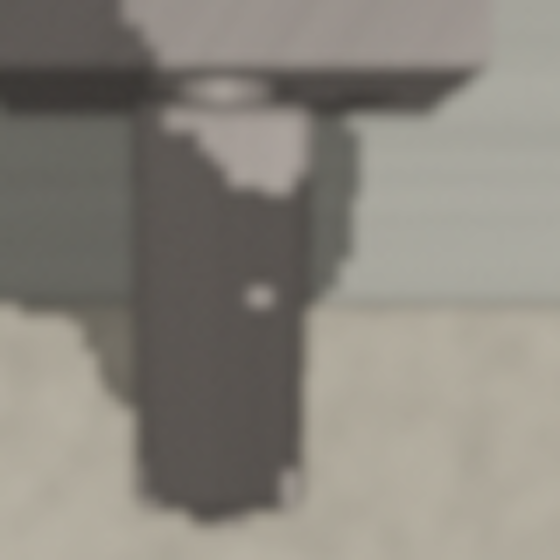

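View pics/scene1.png

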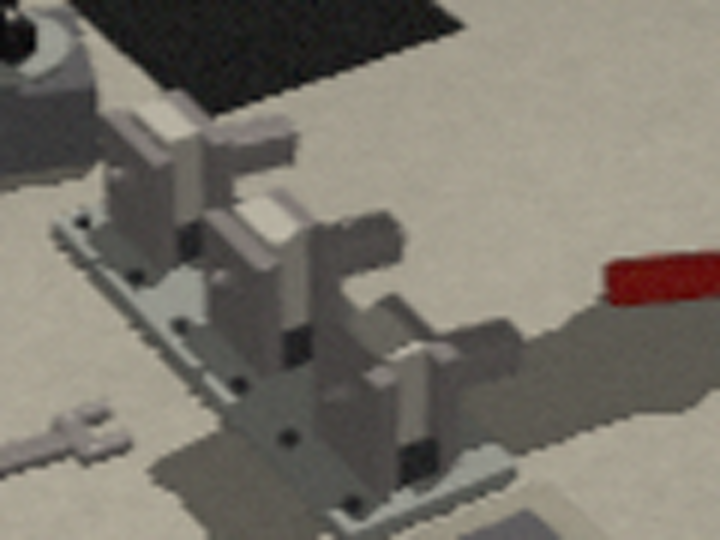

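The three handle ends lie at the predicted home rows (183 to 188 against about 185) and no gap shows at the shoulders. I'll check the case in the tray, then turn the isolator on.

```bash
python3 - <<'E'
from h import *
im=vision.grab_frame("top"); cv2.imwrite("pics/top2.png",cv2.resize(im[90:330,130:530,::-1],None,fx=2,fy=2))
print([( [round(x) for x in d["rect"]],round(d["p"],2)) for d in recognise("case0","top")],robot.current_time_s())
E
```

```text
[([192, 236, 34, 22], 0.71), ([265, 136, 40, 32], 0.32)] 61.9583
```

View pics/top2.png

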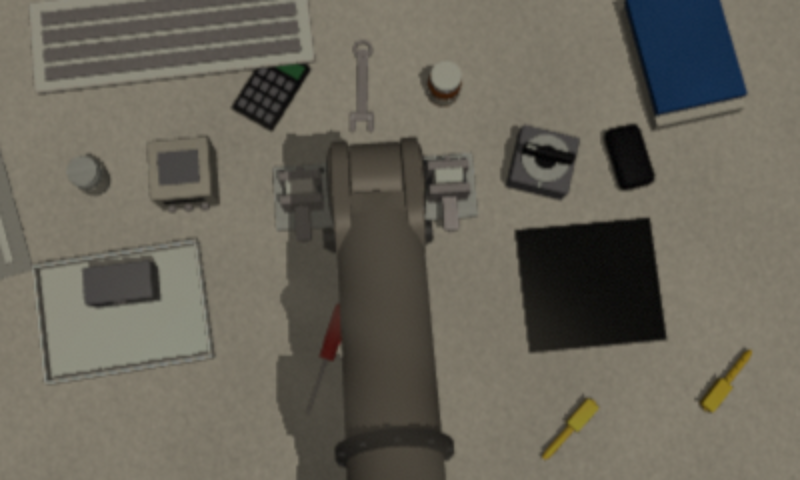

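The case was knocked within the tray, from crop (124,306) to (120,282), and sits closer to the far wall. I'll check from the scene camera that it is flat and inside.

```bash
python3 - <<'E'
from h import *
im=vision.grab_frame("scene"); cv2.imwrite("pics/scene2.png",cv2.resize(im[250:350,350:490,::-1],None,fx=5,fy=5,interpolation=cv2.INTER_CUBIC))
C=cam("top"); p=bp(C,np.array([[84,262],[154,258],[158,300],[86,306]])/2+[130,90],.065); print(p.round(3).tolist(),p.mean(0))
E
```

```text
[[0.508, 0.412, 0.065], [0.511, 0.31, 0.065], [0.45, 0.303, 0.065], [0.443, 0.408, 0.065]] [0.47786638 0.35815894 0.065     ]
```

View pics/scene2.png

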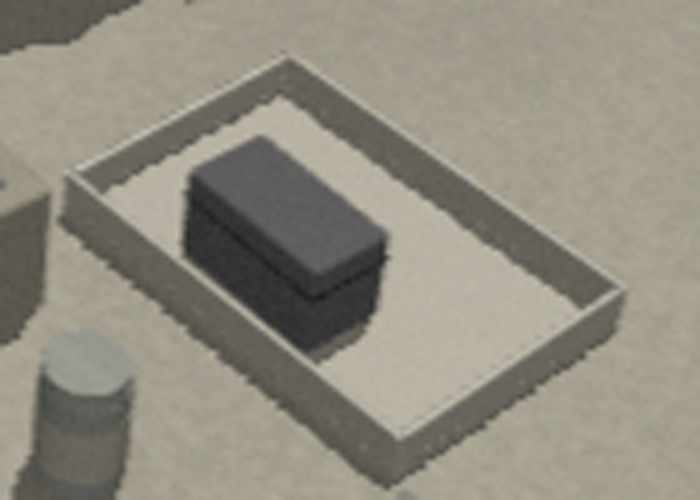

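The case is flat and fully inside the tray. Now the isolator goes on.

```bash
python3 - <<'E'
from h import *
X=[0.6512,-0.2695]
fingers.gripper_to(0.6,force=40)
robot.line_to([0.55,-0.2,0.24],[180,0,60],velocity=0.2)
robot.move_to([*X,0.17],[180,0,74]); print(robot.current_joint_positions().round(0))
print(robot.line_to([*X,0.089],velocity=0.1,f_stop=8), robot.current_tool_pos())
fingers.gripper_to(0.0); print("gap",robot.current_finger_gap())
for y in list(range(89,165,15))+[166]:
    robot.line_to([*X,0.089],[180,0,float(y)],velocity=0.1)
print(robot.current_contact_force(),robot.current_torque(),robot.current_eef_rot(),robot.current_finger_gap())
fingers.gripper_to(0.6)
robot.line_to([*X,0.2],velocity=0.15)
robot.line_to([0.55,-0.26,0.27],[180,0,90],velocity=0.2); robot.pause(.2); shot("w_fin")
print(robot.current_time_s(),robot.current_contact_force())
E
```

```text
[ 29.  40. -15.  64.  10.  77.  -1.]
False [ 0.65188483 -0.26971414  0.09009642]
gap 0.15458609620645927
[ 4.01384737 -2.9646465   3.5391806 ] [-0.72292136 -0.84029817 -0.4176773 ] [-179.86884555    0.23295746  165.41903773] 0.15414214940084617
71.2417 [ 0.31480644  0.34717    -1.14512802]
```

View pics/w_fin.png

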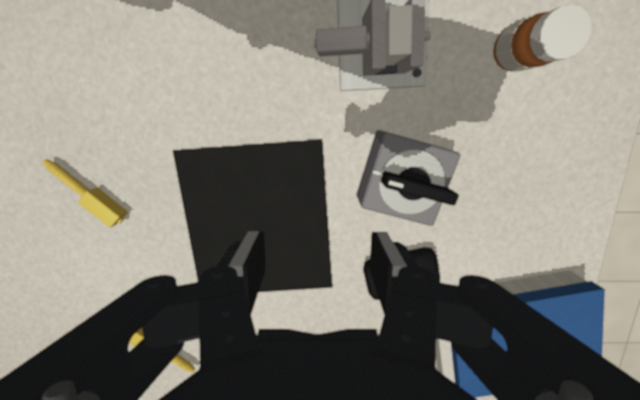

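```bash
python3 - <<'E'
from h import *
a=cv2.imread("pics/w_fin.png")
cv2.imwrite("pics/c14.png",cv2.resize(a[120:240,340:480],None,fx=5,fy=5,interpolation=cv2.INTER_CUBIC))
# white mark on bar: PCA of bright px inside dark bar, both pictures
E
```

```text
(no output)
```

View pics/c14.png

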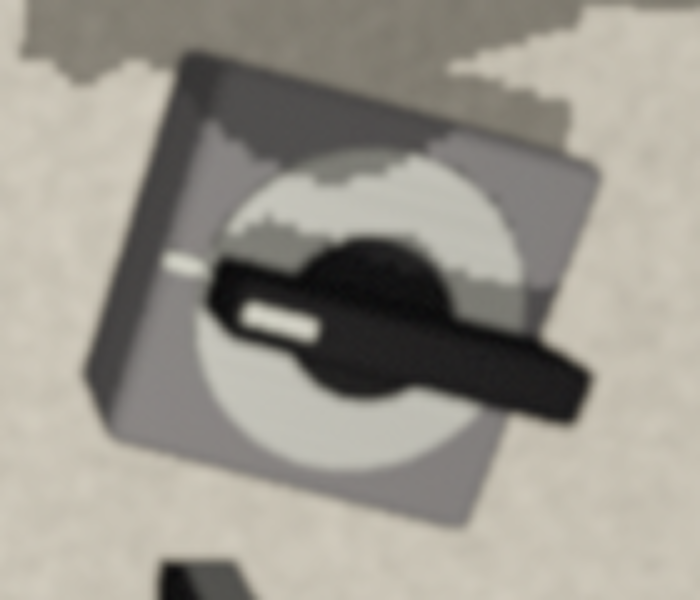

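```bash
python3 - <<'E'
from h import *
an=lambda p:np.degrees(np.arctan2(*(p[1]-p[0])[[1,0]])).round(1)
for n,mk,lo,bx in [("w_mat",[[258,348],[342,372]],[[245,375],[605,470]],[[[115,475],[490,572]]]),("w_fin",[[242,312],[320,330]],[[240,337],[570,422]],[[[115,435],[460,525]]])]:
    C=load(n); f=lambda q,z:an(bp(C,np.array(q)/5+[340,120],z))
    print(n,"mark",f(mk,.097),"lower edge",f(lo,.097),"box edge",f(bx[0],.055))
E
```

```text
w_mat mark -16.0 lower edge -14.9 box edge -15.0
w_fin mark -13.2 lower edge -14.7 box edge -15.2
```

The bar (-14.7°) is aligned with the box edge (-15.2°) and the mark is at the tick, so it is on. One last overview before I hand in.

```bash
python3 - <<'E'
from h import *
im=vision.grab_frame("top"); cv2.imwrite("pics/top3.png",cv2.resize(im[90:330,130:530,::-1],None,fx=2,fy=2))
E
```

```text
(no output)
```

View pics/top3.png

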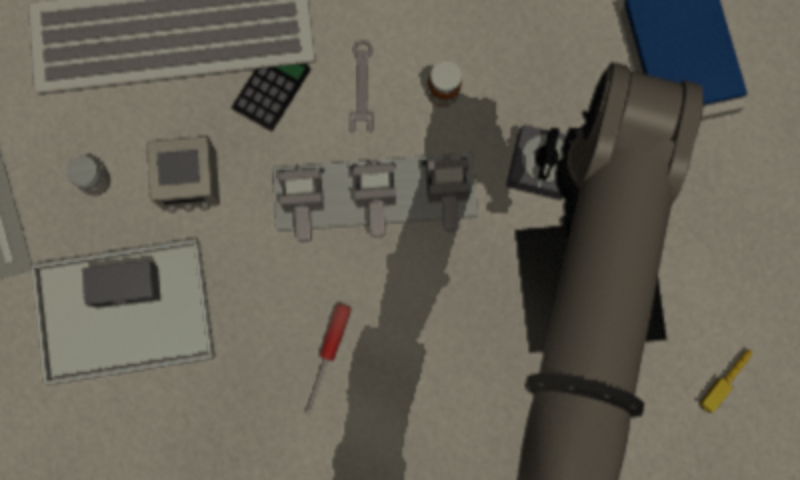

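All three lugs are pinned, the case is in the tray, and everything else is undisturbed.

```bash
python3 - <<'E'
from h import *
print(robot.current_time_s(), workorder.close_job())
E
```

```text
the job is handed in; nothing more can be done
71.2917 None
```

The job is done and handed in at 71 s, well inside the 210 s limit. I turned the isolator off, put the one grey case in the white tray, pinned all three lugs from the robot's side, and then turned the isolator on again.

- **Pins:** each was pushed until the shoulder stopped against the near cheek at the 14 N limit I set. The handle ends then measured at the home position, to within about a millimetre. After release the pins sit a little low in their holes, with the handles possibly drooping slightly.
- **Case:** it was knocked about 4 cm while lying in the tray. I rechecked it from the scene and top cameras, and it still lies flat inside the walls.
- **Isolator:** the bar measures -14.7° against -15.2° for the box edge, with its white mark at the tick. The short mark alone read -13.2°, which I put down to the few pixels it covers.
- **Other things:** the last top view shows the other bench things unmoved; the arm hid one yellow pin, the mouse and part of the book. The yellow pins were not touched.

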